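Raise the transfer cabinet's sash to its marker

TASK

Push the sliding window of the small bench cabinet up its sloping tracks, with the fingers under its lip, until the lip is in line with the dark steel marker on the frame beside it, and leave it there. Only push it: do not pinch the lip, do not shift the marker, and leave the tunnel tube, the beaker and the pen alone.

Things in the scene. Friction and masses are not known exactly. Their poses are not given: they have to be found in the camera images.
- cabinet: Fixed white and clear cabinet, 400 mm deep, 360 wide, 330 high, base 60 high. Origin: middle of the bottom front edge, on the bench; x into the cabinet, y left as seen facing it, z up. From the base's top front edge (x 0, z 60) the front leans back 50 degrees from vertical, rising along (0.766, 0, 0.643). 30 wide jambs at y +150 and -150 stand 12 proud of the pane.
- sash: Clear framed window, 264 mm wide, 208 long, sliding 180 up the slope; starts 0 to 30 open. Origin: in the pane's plane, mid-width, level with the lip's underside; shut, 50 up the slope from the base's edge, a flush sill board below. z up the slope (sliding), x into the cabinet square to the pane. Counterweighted, and friction holds it where left; 4 to 7 N moves it.
- lip_mid (a point): Middle of the underside of the sash's lip, axes as the sash. The lip is a straight ledge along the sash's lower edge, 250 mm long (y), sticking out 45 square from the pane (own -x), 12 thick: bare aluminium below (own z 0 to 7), a grey plastic strip, 36 out, on top. This point is 22.5 out from the pane. Below are only the sill board and base; nothing stands in front.
- mark (a point): Underside of the marker, a dark steel bar 30 mm wide (y), 12 thick, sticking out from the left jamb (cabinet y +150) as far as the lip, 10 beyond the lip's end. Axes as the sash. Clamped 80 to 155 up the slope from the shut lip. The sash is at the mark when the undersides of lip and marker are in line: lip_mid and mark at equal own z.
- tunnel: Loose dark red tube, 54 mm across, 100 mm high, standing on the bench to the left of the cabinet. Origin: centre of its foot.
- beaker: Loose milky plastic cup, 84 mm across, 100 mm high, standing to the right of the cabinet. Origin: centre of its foot.
- pen: Loose white and green felt pen, 140 mm long, 16 mm high, lying on the bench to the right in front of the cabinet. Origin: near its middle, on the bench.

How it is judged:
On the way:
1. the fingers push on the lower part of the lip while the sash is at least 20 mm above its start (contact force between the fingers and lip_lower above 0.5 N and distance of sash from where it was at the start of the episode above 0.02 m), for 0.1 s.
At the end, for the whole second after the job is handed in: The lip's underside is within 6 mm, along the slope, of the marker's underside, and the sash is at rest (z of lip_mid in the frame of mark between -0.006 and 0.006 m and linear speed of sash below 0.005 m/s); the robot touches nothing.
It fails at once if the lip is pinched (fingers press on its upper and lower parts at once, over 1.5 N each) (contact force between the fingers and lip_lower above 1.5 N and contact force between the fingers and lip_upper above 1.5 N).
It fails at once if the marker is shifted by more than 5 mm (distance of mark from where it was at the start of the episode above 0.005 m).
It fails at once if the tunnel, beaker or pen is moved by more than 20 mm (distance of any of tunnel, beaker, pen from where it was at the start of the episode above 0.02 m).
It also fails if it takes over 40 s, if anything falls off the work surface, if the arm or the gripper's body presses on something with over 40 N, if the wrist force passes 120 N, or if a joint passes its speed limit or range.

ROBOT

A 6-joint arm with a two-finger parallel gripper is mounted at the origin on the work surface. World frame = base frame: x ahead of the robot, y to its left, z up, the work surface at z = 0. Lengths are in m, angles in rad, forces in N, time in s.
With the tool pointing down it reaches from about 0.425 to 1.125 m from the base axis. Payload 14.9 kg.
Tool frame: the origin (TCP) lies at the centre of the arm's flange, where the gripper is bolted on; the fingertips stand 191 mm ahead of it and the grasp point (between the pads) lies 172 mm ahead of it; z points along the fingers, y is the direction in which the jaws open and shut (so a half turn about z gives the same grasp; the last joint's range is limited). The gripper opens to 91 mm and grips with 3 to 60 N. Pads are 32 mm wide; open, the fingers measure 118 mm over their backs; the gripper's body (76 mm by 178 mm) begins 60 mm behind the grasp point.
Start: joints at [1.313, 0.379, 1.734, -0, 1.028, -0.033], TCP at [0.156, 0.682, 0.405] pointing down, gripper open.
Joint ranges: [-2.77, 2.77], [-0.74, 2.19], [0, 2.66], [-1.06, 4.2], [0.31, 2.87], [-3.08, 3.08]. Speed limits (rad/s): [1.89, 1.89, 2.39, 3.14, 3.14, 3.14].

INTERFACE

Orientations are given as a rotation vector (axis times angle).
In Python, from workcell import read_state, snapshot, job_done gives the robot as it stands.
- The arm moves only by the tool step_arm, never from a script. Its argument "motion" is a list that holds one entry, the list of rows, each a list of 7 numbers: the shift along the tool's x, y, z in mm, then the turn, a rotation vector about the tool's x, y, z in degrees, then the finger opening in mm, from 0 to 91.2. In form: [[[dx, dy, dz, ax, ay, az, jaw], ...]]. A call has 1 to 12 rows; each row shifts and turns the commanded pose from where the row before left it, along the tool's axes as they then stand; what a row does not reach is not made up. A row lasts 1/12 s, in which the tool goes at most 41.7 mm and 7.16 degrees, less where a joint would pass 70% of its speed; a pose out of reach is approached as far as the arm can. A call with a gripper value outside its range is refused whole. The fingers move at their own pace and stop on an object; "squeeze" is the grip in N (left out, the last holds). Time passes only in rows, so rows that do not move let the fingers close. It gives the time, the measured TCP pose, the force and the opening at its end, in the units of the state.
- read_state(): the state, without advancing time (a new reading comes with each control period).
- snapshot(name): name is "side" or "top"; returns a dict with "img" (420x560x3 uint8, red, green, blue), "K" (3x3 intrinsics, pixels), "dist_coeffs" ([k1, k2, p1, p2, k3] as OpenCV has them; the pictures are not rectified), "camera_from_world" (4x4, takes a point from world to camera coordinates). Camera axes: x right, y up, looking along -z (the intrinsics and any distortion apply to the point x, -y, -z); pixel columns grow to the right and rows downward; lengths in m; the calibration is good to about 2 mm. A picture is of the moment at which its call begins. There is no depth.
- job_done(): hands the job in, once; it reports no verdict.
The state is a dict: "clock": time; "q": joint angles; "dq": joint speeds; "joint_torque": joint torques, N m; "eef_pos": TCP position; "orientation": TCP orientation; "wrist_force": force on the tool from outside, world axes, zero at the start; "moment": the same for the moment, N m; "grip_width": finger opening in m.
Only numpy, scipy, OpenCV 4.12 (cv2) and the standard library are available. Lean on these libraries where they do the work, as an engineer would, in place of code of your own. Each camera call takes 0.05 s, during which the arm holds its last target. There are 200 camera calls.

## Working session

There is one attempt and no reset: what is moved stays moved. The work goes in short steps, Python scripts to look and compute and a tool call to move; the robot and the scene stay as the last step left them, time stands still between calls to the robot, and variables do not carry over. Pictures are saved under pics/ and viewed, about 8 in all and at most 12, crops included, and the job is handed in when it is done.

Besides the shell and the picture viewer there is one more tool, called as name(argument=value, ...) on one line, values as JSON. step_arm: Moves the arm, as the interface text tells. Its arguments: {"type":"object","properties":{"motion":{"type":"array","items":{"type":"array","items":{"type":"array","items":{"type":"number"}}}},"squeeze":{"type":"number"}},"required":["motion"]}

```bash
mkdir -p pics; ls; python3 - <<'E'
from workcell import read_state, snapshot
import cv2,numpy as np,pickle
s=read_state();print({k:np.round(v,3).tolist() for k,v in s.items()})
for n in("side","top"):
    d=snapshot(n);pickle.dump(d,open(n+"0.pkl","wb"))
    cv2.imwrite(f"pics/{n}0.png",d["img"][:,:,::-1])
    M=d["camera_from_world"];print(n,d["K"].round(1).tolist(),d["dist_coeffs"],(-M[:3,:3].T@M[:3,3]).round(3),M[:3,:3].round(2).tolist())
E
```

```text
pics
{'clock': 0.0, 'q': [1.313, 0.379, 1.735, -0.0, 1.028, -0.033], 'dq': [0.002, 0.001, 0.002, -0.0, 0.001, 0.0], 'joint_torque': [-0.005, -76.372, -43.437, 0.065, 0.043, -0.0], 'eef_pos': [0.156, 0.682, 0.404], 'orientation': [-0.352, -3.122, 0.002], 'wrist_force': [0.669, -0.188, -0.825], 'moment': [0.033, 0.034, 0.029], 'grip_width': 0.091}
side [[510.5, 0.0, 279.4], [0.0, 510.5, 213.1], [0.0, 0.0, 1.0]] [-0.15693414  0.          0.          0.          0.        ] [-0.011 -0.751  0.61 ] [[0.84, -0.54, 0.0], [0.26, 0.41, 0.88], [-0.48, -0.73, 0.48]]
top [[414.1, 0.0, 285.5], [0.0, 414.1, 204.9], [0.0, 0.0, 1.0]] [-0.08617331  0.          0.          0.          0.        ] [ 0.425 -0.012  0.911] [[0.0, -1.0, -0.03], [1.0, -0.0, 0.08], [-0.08, -0.03, 1.0]]
```

View pics/side0.png

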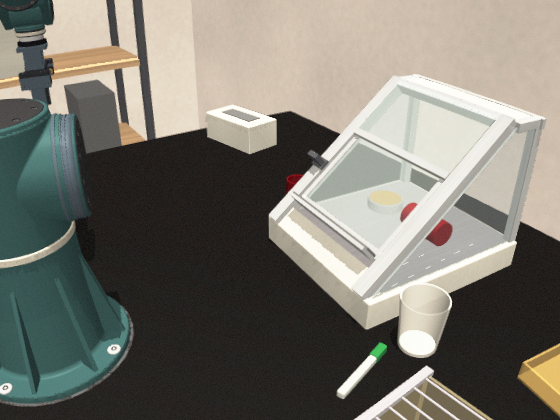

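View pics/top0.png

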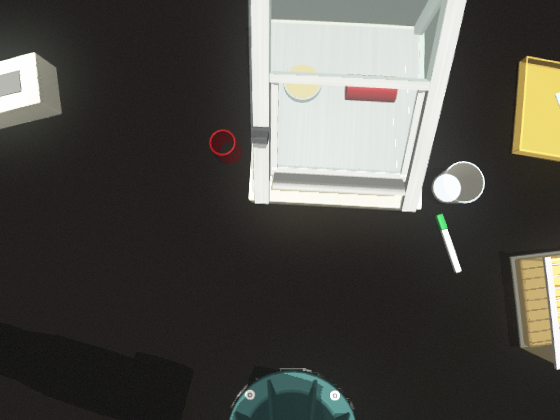

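The side view shows the cabinet's lip from about (295,197) to (375,252) and the marker at (317,158). In the top view the lip runs from about (272,180) to (405,187) and the marker is at (260,134). The tunnel is at (222,142), the beaker at (458,183) and the pen at (449,243). I'll enlarge the crops next.

```bash
python3 - <<'E'
import cv2,pickle,numpy as np
s=pickle.load(open("side0.pkl","rb"))["img"];t=pickle.load(open("top0.pkl","rb"))["img"]
a=cv2.resize(s[140:340,255:405],None,fx=3,fy=3,interpolation=cv2.INTER_CUBIC)  #450x600
cv2.imwrite("pics/a.png",a[:,:,::-1])
b=cv2.resize(t[110:230,235:435],None,fx=4,fy=4,interpolation=cv2.INTER_CUBIC)
cv2.imwrite("pics/b.png",b[:,:,::-1])
E
```

```text
(no output)
```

View pics/a.png

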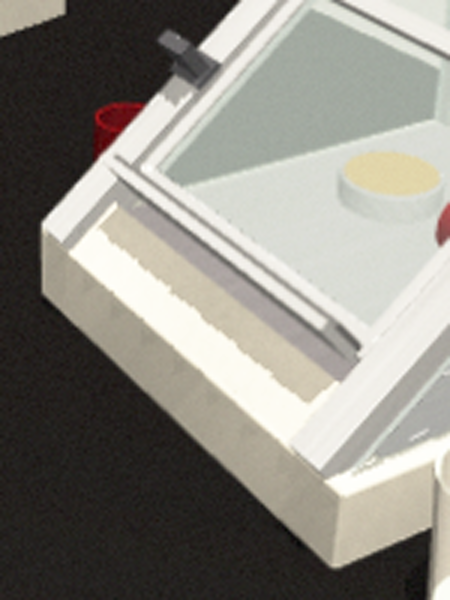

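View pics/b.png

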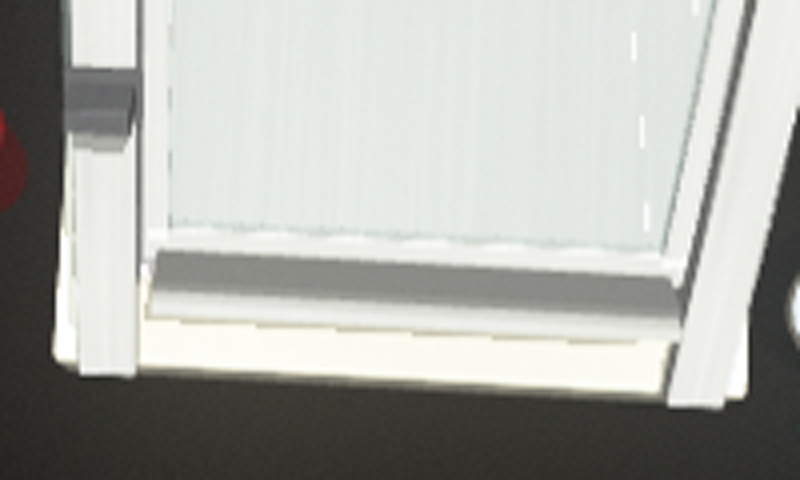

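```bash
cat > h.py <<'E'
import cv2,pickle,numpy as np
def ray(d,p):
    u=cv2.undistortPoints(np.array([[p]],float),d["K"],np.array(d["dist_coeffs"]))[0,0]
    M=d["camera_from_world"];R=M[:3,:3];v=R.T@np.array([u[0],-u[1],-1]);return -R.T@M[:3,3],v
def plane(d,p,n,c):
    o,v=ray(d,p);return o+v*(c-n@o)/(n@v)
def proj(d,P):
    M=d["camera_from_world"];c=(M[:3,:3]@np.atleast_2d(P).T).T+M[:3,3];c=c*[1,-1,-1]
    return cv2.projectPoints(c,np.zeros(3),np.zeros(3),d["K"],np.array(d["dist_coeffs"]))[0][:,0]
A=lambda x,y:(255+(x+.5)/3-.5,140+(y+.5)/3-.5)
B=lambda x,y:(235+(x+.5)/4-.5,110+(y+.5)/4-.5)
E
python3 - <<'E'
from h import *
S=pickle.load(open("side0.pkl","rb"));T=pickle.load(open("top0.pkl","rb"));Z=np.array([0,0,1.])
for n,d,p,z in[("sBL",S,A(42,295),0),("sBR",S,A(335,567),0),("sTL",S,A(42,230),.06),("sTR",S,A(337,490),.06),("tTL",T,B(55,362),.06),("tTR",T,B(745,399),.06)]:
    print(n,plane(d,p,Z,z).round(4))
for n,d,p in[("tun",T,(222,142)),("beak",T,(459,182))]: print(n,plane(d,p,Z,.1).round(3))
print("pen",plane(T,(438,216),Z,.01).round(3),plane(T,(460,271),Z,.01).round(3))
l=plane(T,B(55,362),Z,.06);r=plane(T,B(745,399),Z,.06)
l2=plane(S,A(42,230),Z,.06);r2=plane(S,A(337,490),Z,.06)
O=(l+r+l2+r2)/4;yv=(l-r)+(l2-r2);yv[2]=0;yv/=np.linalg.norm(yv);xv=np.cross(yv,Z)
up=.766*xv+.643*Z;inn=.643*xv-.766*Z   # sash z, sash x
print("O",O.round(4),"yaw",np.degrees(np.arctan2(xv[1],xv[0])))
def sl(d,p,out):
    P=plane(d,p,inn,inn@O-out);return ((P-O)@up).round(4),((P-O)@yv).round(4)
print("top lip lower outer",sl(T,B(148,317),.045),sl(T,B(680,341),.045))
print("top strip outer upper edge", sl(T,B(152,297),.036),sl(T,B(685,318),.036))
print("top mark lower outer",sl(T,B(72,135),.045),sl(T,B(128,137),.045))
print("side mark",sl(S,A(158,45),.045),sl(S,A(188,72),.045))
print("side mark upper",sl(S,A(172,30),.045),sl(S,A(203,58),.045))
print("side lip lower outer",sl(S,A(112,165),.045),sl(S,A(357,357),.045))
np.savez("cab.npz",O=O,yv=yv,xv=xv,up=up,inn=inn)
E
```

```text
sBL [0.5049 0.09   0.    ]
sBR [ 0.4887 -0.2632  0.    ]
sTL [0.502  0.0843 0.06  ]
sTR [ 0.4835 -0.2624  0.06  ]
tTL [0.503  0.0894 0.06  ]
tTR [ 0.4832 -0.2665  0.06  ]
tun [0.617 0.139 0.1  ]
beak [ 0.535 -0.332  0.1  ]
pen [ 0.472 -0.319  0.01 ] [ 0.353 -0.365  0.01 ]
O [ 0.4929 -0.0888  0.06  ] yaw -3.1151354403362146
top lip lower outer (np.float64(0.0609), np.float64(0.1266)) (np.float64(0.063), np.float64(-0.1243))
top strip outer upper edge (np.float64(0.0664), np.float64(0.1254)) (np.float64(0.0702), np.float64(-0.1269))
top mark lower outer (np.float64(0.155), np.float64(0.1607)) (np.float64(0.1552), np.float64(0.1358))
side mark (np.float64(0.153), np.float64(0.1606)) (np.float64(0.1479), np.float64(0.1159))
side mark upper (np.float64(0.1677), np.float64(0.1601)) (np.float64(0.1619), np.float64(0.1139))
side lip lower outer (np.float64(0.0646), np.float64(0.1103)) (np.float64(0.0626), np.float64(-0.1569))
```

```bash
cat >> h.py <<'E'
from scipy.spatial.transform import Rotation as Ro
from workcell import read_state
c=np.load("cab.npz");O,yv,xv,up,inn=[c[k] for k in("O","yv","xv","up","inn")]
def goalR(t=10):
    t=np.radians(t);z=np.sin(t)*xv-np.cos(t)*np.array([0,0,1]);return np.c_[np.cross(yv,z),yv,z]
def goal(s,y=0,e=.025,t=10,half=.016): # TCP with finger face against lip's outer lower edge
    R=goalR(t);C=O+up*s-inn*.045+yv*y;return C-R[:,2]*(.191-e)+R[:,0]*half
def delta(p,R,st=None):
    st=st or read_state();R0=Ro.from_rotvec(st["orientation"]).as_matrix()
    return (R0.T@(p-st["eef_pos"])*1e3).round(1),np.degrees(Ro.from_matrix(R0.T@R).as_rotvec()).round(2)
E
python3 - <<'E'
from h import *
st=read_state();print(Ro.from_rotvec(st["orientation"]).as_matrix().round(3).tolist())
g=goal(.062);pre=g-.035*xv;ab=pre+[0,0,.1];print("goal",g.round(3),"pre",pre.round(3))
w=np.array([.5,.3,.4]);print(delta(w,goalR(0)))
f=dict(eef_pos=w,orientation=Ro.from_matrix(goalR(0)).as_rotvec())
print(delta(ab,goalR(),f))
E
```

```text
[[-0.975, 0.223, -0.0], [0.223, 0.975, -0.001], [0.0, -0.001, -1.0]]
goal [ 0.467 -0.087  0.295] pre [ 0.432 -0.085  0.295]
(array([-420.5, -295.9,    4.4]), array([-0.06, -0.01, -9.77]))
(array([  47. , -388.6,    5. ]), array([  0., -10.,  -0.]))
```

step_arm(motion=[[[0, 0, 0, 0, 0, -4.9, 91], [0, 0, 0, 0, 0, -4.9, 91], [-28, -28, 0, 0, 0, 0, 91], [-28, -28, 0, 0, 0, 0, 91], [-28, -28, 0, 0, 0, 0, 91], [-28, -28, 0, 0, 0, 0, 91], [-28, -28, 0, 0, 0, 0, 91], [-28, -28, 0, 0, 0, 0, 91], [-28, -28, 0, 0, 0, 0, 91], [-28, -28, 0, 0, 0, 0, 91], [-28, -28, 0, 0, 0, 0, 91], [-28, -28, 0, 0, 0, 0, 91]]])

```text
clock: 1.1
eef_pos: [0.4214, 0.3861, 0.4047]
orientation: [-0.084, -3.14, 0.0]
wrist_force: [0.7, 0.6, 0.3]
grip_width: 0.0913
```

step_arm(motion=[[[-28, -28, 0, 0, 0, 0, 91], [-28, -28, 0, 0, 0, 0, 91], [-28, -28, 0, 0, 0, 0, 91], [4, -33, 0, 0, 0, 0, 91], [4, -33, 0, 0, 0, 0, 91], [4, -33, 0, 0, 0, 0, 91], [4, -33, 0, 0, 0, 0, 91], [4, -33, 0, 0, 0, 0, 91], [4, -33, 0, 0, 0, 0, 91], [4, -33, 0, 0, 0, 0, 91], [4, -33, 0, 0, 0, 0, 91], [0, 0, 0, 0, 0, 0, 91]]])

```text
clock: 2.1
eef_pos: [0.4527, 0.034, 0.4045]
orientation: [-0.089, -3.14, 0.001]
wrist_force: [-0.7, 1.4, 0.4]
grip_width: 0.0911
```

```bash
python3 - <<'E'
from h import *
st=read_state();print(st["clock"],st["eef_pos"],np.round(st["q"],3),np.round(st["wrist_force"],1))
ab=goal(.062)-.035*xv+[0,0,.1]
print(delta(ab,goalR(0)),delta(ab,goalR()))
E
```

```text
2.1 [0.45269641 0.03396322 0.40448917] [ 2.400e-02 -2.300e-02  2.217e+00 -1.000e-03  9.480e-01 -1.490e+00] [-0.7  1.4  0.4]
(array([  13.9, -120.4,    9.5]), array([-0.04, -0.04, -0.12])) (array([  13.9, -120.4,    9.5]), array([ -0.05, -10.04,  -0.11]))
```

step_arm(motion=[[[3, -30, 2, 0, 0, 0, 91], [3, -30, 2, 0, 0, 0, 91], [4, -30, 3, 0, 0, 0, 91], [4, -30, 3, 0, 0, 0, 91], [0, 0, 0, 0, -5, 0, 91], [0, 0, 0, 0, -5, 0, 91], [0, 0, 0, 0, 0, 0, 91], [0, 0, 0, 0, 0, 0, 91]]])

```text
clock: 2.77
eef_pos: [0.4332, -0.0814, 0.3947]
orientation: [0.08, 2.969, -0.007]
wrist_force: [0.1, 0.2, 0.1]
grip_width: 0.0907
```

```bash
python3 - <<'E'
from h import *
st=read_state();print(st["clock"],st["eef_pos"],np.round(st["q"],3),np.round(st["wrist_force"],1))
pre=goal(.062)-.035*xv
print(delta(pre,goalR()))
E
```

```text
2.7667 [ 0.43323463 -0.08144216  0.39469259] [-0.244 -0.055  2.272  0.047  0.757 -1.793] [0.1 0.2 0.1]
(array([18.1, -4.1, 98. ]), array([ 0.01, -0.15,  0.03]))
```

step_arm(motion=[[[4, -1, 20, 0, 0, 0, 91], [4, -1, 20, 0, 0, 0, 91], [4, -1, 20, 0, 0, 0, 91], [3, -1, 20, 0, 0, 0, 91], [3, 0, 18, 0, 0, 0, 91], [0, 0, 0, 0, 0, 0, 91], [-10, 0, 2, 0, 0, 0, 91], [-10, 0, 2, 0, 0, 0, 91], [0, 0, 0, 0, 0, 0, 91], [0, 0, 0, 0, 0, 0, 91]]])

```text
clock: 3.6
eef_pos: [0.454, -0.0867, 0.2957]
orientation: [0.079, 2.965, -0.007]
wrist_force: [0.3, -0.1, -0.3]
grip_width: 0.0908
```

```bash
python3 - <<'E'
from h import *
from workcell import snapshot
st=read_state();print(st["clock"],st["eef_pos"],np.round(st["q"],3),np.round(st["wrist_force"],1))
print(delta(goal(.062),goalR()))
d=snapshot("side");cv2.imwrite("pics/c.png",cv2.resize(d["img"][60:330,200:440],None,fx=2.2,fy=2.2,interpolation=cv2.INTER_CUBIC)[:,:,::-1])
E
```

```text
3.6 [ 0.45401728 -0.08669828  0.29570665] [-0.245  0.166  2.276  0.066  0.527 -1.816] [ 0.3 -0.1 -0.3]
(array([-12.6,  -0. ,   2.9]), array([-0.01,  0.09,  0.07]))
```

View pics/c.png

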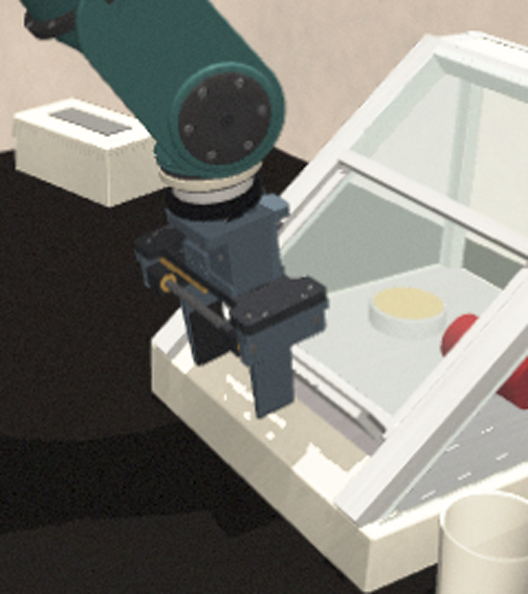

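The picture shows the open fingers, tips near crop (275,410), just in front of the lip and above the sill, clear of everything. Next I'll close the gap slowly and watch the force.

step_arm(motion=[[[-3, 0, 0.5, 0, 0, 0, 91], [-3, 0, 0.5, 0, 0, 0, 91], [-3, 0, 0.5, 0, 0, 0, 91], [-3, 0, 0.5, 0, 0, 0, 91], [0, 0, 0, 0, 0, 0, 91]]])

```text
clock: 4.07
eef_pos: [0.4655, -0.0874, 0.2949]
orientation: [0.08, 2.966, -0.007]
wrist_force: [-0.8, -0.4, -0.4]
grip_width: 0.0912
```

step_arm(motion=[[[-4.3, 0, -2.5, 0, 0, 0, 91], [-4.3, 0, -2.5, 0, 0, 0, 91], [-4.3, 0, -2.5, 0, 0, 0, 91], [-4.3, 0, -2.5, 0, 0, 0, 91]]])

```text
clock: 4.4
eef_pos: [0.4803, -0.0881, 0.3077]
orientation: [0.08, 2.967, -0.007]
wrist_force: [-3.7, 1.2, -3.1]
grip_width: 0.0912
```

```bash
python3 - <<'E'
from h import *
st=read_state();print(st["clock"],np.round(st["q"],3),np.round(st["wrist_force"],1))
print(delta(goal(.062),goalR()),delta(goal(.154),goalR()))
E
```

```text
4.4 [-0.234  0.182  2.224  0.058  0.566 -1.798] [-3.7  1.2 -3.1]
(array([15.4, -0. , 10.2]), array([ 0.02, -0.05,  0.03])) (array([-64.2,  -0.1, -35.9]), array([ 0.02, -0.05,  0.03]))
```

step_arm(motion=[[[-4.3, 0, -2.5, 0, 0, 0, 91], [-4.3, 0, -2.5, 0, 0, 0, 91], [-4.3, 0, -2.5, 0, 0, 0, 91], [-4.3, 0, -2.5, 0, 0, 0, 91], [-4.3, 0, -2.5, 0, 0, 0, 91], [-4.3, 0, -2.5, 0, 0, 0, 91], [-4.3, 0, -2.5, 0, 0, 0, 91], [-4.3, 0, -2.5, 0, 0, 0, 91], [-4.3, 0, -2.5, 0, 0, 0, 91], [-4.3, 0, -2.5, 0, 0, 0, 91], [-4.3, 0, -2.5, 0, 0, 0, 91], [0, 0, 0, 0, 0, 0, 91]]])

```text
clock: 5.4
eef_pos: [0.5229, -0.0905, 0.3438]
orientation: [0.08, 2.964, -0.007]
wrist_force: [-1.2, 0.6, -0.6]
grip_width: 0.0909
```

```bash
python3 - <<'E'
from h import *
from workcell import snapshot
st=read_state();print(st["clock"],np.round(st["q"],3),np.round(st["wrist_force"],1))
print(delta(goal(.154),goalR()))
a=[]
for n in("side","top"):
    d=snapshot(n);pickle.dump(d,open(n+"1.pkl","wb"));a.append(d["img"])
A1=cv2.resize(a[0][125:275,285:420],None,fx=3,fy=3,interpolation=cv2.INTER_CUBIC)
B1=cv2.resize(a[1][90:240,240:330],None,fx=3,fy=3,interpolation=cv2.INTER_CUBIC)
cv2.imwrite("pics/d.png",np.hstack([A1,B1])[:,:,::-1])
E
```

```text
5.4 [-0.22   0.183  2.132  0.047  0.654 -1.772] [-1.2  0.6 -0.6]
(array([-16.1,   0. ,  -7.7]), array([-0.01,  0.1 ,  0.04]))
```

View pics/d.png

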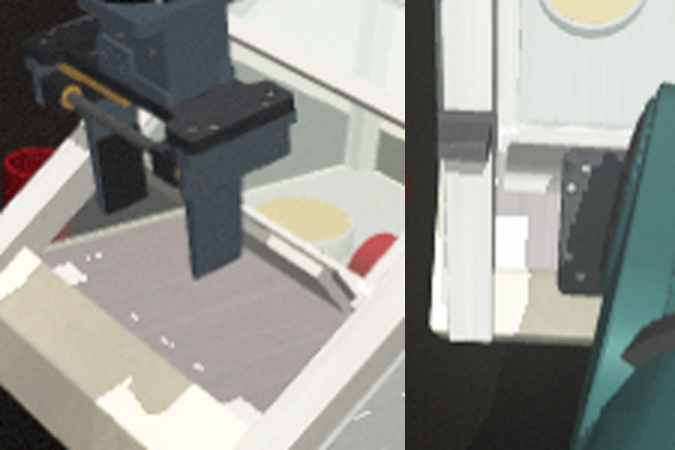

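The left part shows the sash raised by the fingers. In the top view on the right, the lip's lower left end is at crop (505,190) and the marker's lower edge is at (470,160).

```bash
python3 - <<'E'
from h import *
T=pickle.load(open("top1.pkl","rb"))
def sl(p,out=.045):
    P=plane(T,p,inn,inn@O-out);return ((P-O)@up).round(4),((P-O)@yv).round(4)
D=lambda x,y:(240+(x-405+.5)/3-.5,90+(y+.5)/3-.5)
print(sl(D(507,189)),sl(D(545,191)),sl(D(450,160)),sl(D(485,162)))
g=cv2.cvtColor(T["img"],cv2.COLOR_RGB2GRAY)
print("lip cols",g[135:160,274:284:3].T.tolist());print("mark cols",g[122:150,256:268:3].T.tolist())
g0=cv2.cvtColor(pickle.load(open("top0.pkl","rb"))["img"],cv2.COLOR_RGB2GRAY);print("lip0",g0[170:198,276].tolist())
E
```

```text
(np.float64(0.1384), np.float64(0.1232)) (np.float64(0.1383), np.float64(0.1006)) (np.float64(0.1559), np.float64(0.157)) (np.float64(0.1556), np.float64(0.1363))
lip cols [[240, 234, 228, 193, 151, 149, 144, 135, 135, 139, 147, 152, 186, 215, 224, 234, 235, 231, 216, 197, 197, 197, 199, 200, 199], [234, 225, 181, 134, 133, 134, 134, 134, 135, 135, 145, 152, 178, 208, 222, 232, 235, 235, 221, 199, 200, 200, 199, 199, 199], [234, 235, 204, 134, 134, 134, 136, 135, 135, 136, 145, 150, 177, 208, 220, 230, 237, 236, 225, 202, 197, 195, 197, 198, 198], [234, 235, 212, 150, 134, 134, 136, 136, 133, 135, 141, 150, 168, 202, 220, 230, 237, 237, 225, 207, 199, 201, 200, 200, 200]]
mark cols [[231, 231, 231, 226, 180, 109, 114, 111, 107, 101, 101, 101, 102, 101, 100, 111, 122, 111, 109, 110, 113, 141, 163, 162, 163, 201, 228, 228], [234, 234, 234, 233, 211, 107, 115, 114, 110, 102, 100, 100, 100, 99, 100, 112, 120, 112, 112, 112, 112, 122, 150, 168, 168, 168, 210, 233], [235, 236, 235, 235, 211, 108, 115, 115, 111, 103, 103, 101, 103, 102, 102, 111, 120, 112, 114, 114, 112, 124, 155, 170, 170, 170, 209, 233], [236, 236, 236, 235, 218, 130, 115, 118, 113, 104, 103, 103, 102, 100, 102, 111, 116, 114, 113, 113, 112, 120, 149, 169, 169, 169, 208, 232]]
lip0 [244, 237, 193, 138, 137, 139, 137, 139, 137, 137, 144, 154, 175, 207, 219, 228, 237, 238, 227, 211, 243, 251, 251, 251, 251, 251, 251, 251]
```

Lip at s of about 138 mm, marker at about 155 mm: 17 mm remain. The TCP estimate agrees at about 18 mm. I'll push 14 mm and then measure again.

step_arm(motion=[[[-3, 0, -1.8, 0, 0, 0, 91], [-3, 0, -1.8, 0, 0, 0, 91], [-3, 0, -1.7, 0, 0, 0, 91], [-3, 0, -1.7, 0, 0, 0, 91], [0, 0, 0, 0, 0, 0, 91], [0, 0, 0, 0, 0, 0, 91]]])

```text
clock: 6.0
eef_pos: [0.5329, -0.091, 0.3522]
orientation: [0.08, 2.965, -0.007]
wrist_force: [-0.8, 0.5, 0.1]
grip_width: 0.091
```

```bash
cat > m.py <<'E'
from h import *
from workcell import snapshot
st=read_state();print(st["clock"],np.round(st["wrist_force"],1),delta(goal(.154),goalR()))
T=snapshot("top");pickle.dump(T,open("top2.pkl","wb"));S=snapshot("side");pickle.dump(S,open("side2.pkl","wb"))
g=cv2.cvtColor(T["img"],cv2.COLOR_RGB2GRAY)
def sl(p,out=.045):
    P=plane(T,p,inn,inn@O-out);return ((P-O)@up).round(4),((P-O)@yv).round(4)
for c in(274,277,280):
    r=g[125:160,c].astype(int);print(c,r.tolist())
for c in (259,262,265):
    r=g[139:149,c].astype(float);k=np.argmax(r>140);f=139+k-(r[k]-140)/(r[k]-r[k-1]);print("mark",round(f,2),sl((c,f)))
for c in(274,277,280):
    r=g[140:156,c].astype(float);k=np.argmax(r);j=k+np.argmax(r[k:]<216);f=140+j-(216-r[j])/(r[j-1]-r[j]);print("lip",round(f,2),sl((c,f)))
E
python3 m.py
```

```text
6.0 [-0.8  0.5  0.1] (array([-4.7, -0. , -1.2]), array([-0.  ,  0.06,  0.04]))
274 [235, 235, 236, 235, 233, 227, 216, 194, 145, 139, 143, 133, 137, 144, 150, 165, 198, 216, 227, 235, 235, 223, 201, 193, 194, 194, 194, 195, 195, 195, 195, 194, 242, 253, 252]
277 [233, 235, 236, 235, 233, 215, 149, 134, 133, 133, 132, 133, 133, 141, 150, 165, 196, 215, 225, 235, 236, 228, 210, 199, 199, 199, 198, 198, 199, 199, 198, 197, 197, 243, 253]
280 [222, 233, 233, 234, 234, 222, 170, 135, 134, 133, 134, 133, 133, 139, 147, 156, 192, 216, 227, 236, 236, 233, 215, 195, 194, 194, 194, 194, 195, 195, 195, 195, 196, 196, 196]
mark 143.64 (np.float64(0.155), np.float64(0.1493))
mark 143.61 (np.float64(0.1553), np.float64(0.144))
mark 143.7 (np.float64(0.1554), np.float64(0.1387))
lip 146.32 (np.float64(0.1511), np.float64(0.1228))
lip 146.67 (np.float64(0.1507), np.float64(0.1174))
lip 146.94 (np.float64(0.1504), np.float64(0.1121))
```

step_arm(motion=[[[-1.2, 0, -0.7, 0, 0, 0, 91], [-1.2, 0, -0.7, 0, 0, 0, 91], [-1.1, 0, -0.6, 0, 0, 0, 91], [0, 0, 0, 0, 0, 0, 91], [0, 0, 0, 0, 0, 0, 91]]])

```text
clock: 6.52
eef_pos: [0.5356, -0.0911, 0.3544]
orientation: [0.08, 2.966, -0.007]
wrist_force: [-3.1, -0.9, -0.8]
grip_width: 0.0911
```

```bash
python3 m.py
```

```text
6.5167 [-3.1 -0.9 -0.8] (array([-1.7, -0. ,  0.5]), array([ 0.01, -0.01,  0.04]))
274 [241, 235, 233, 232, 228, 198, 156, 149, 143, 135, 135, 139, 147, 152, 184, 213, 222, 232, 235, 231, 213, 194, 192, 191, 193, 193, 194, 193, 194, 195, 195, 241, 253, 253, 252]
277 [241, 236, 234, 227, 189, 132, 134, 132, 132, 133, 133, 136, 145, 150, 182, 214, 223, 233, 234, 233, 222, 197, 197, 197, 198, 199, 199, 199, 198, 197, 199, 243, 253, 253, 253]
280 [232, 233, 234, 233, 210, 134, 134, 133, 133, 132, 132, 138, 147, 150, 174, 207, 222, 230, 235, 235, 220, 194, 193, 193, 194, 194, 195, 196, 195, 195, 195, 241, 238, 195, 196]
mark 143.64 (np.float64(0.155), np.float64(0.1493))
mark 143.55 (np.float64(0.1555), np.float64(0.144))
mark 143.76 (np.float64(0.1553), np.float64(0.1387))
lip 144.83 (np.float64(0.154), np.float64(0.1228))
lip 145.24 (np.float64(0.1535), np.float64(0.1175))
lip 145.15 (np.float64(0.154), np.float64(0.1122))
```

The lip is about 1.5 mm short of the mark, inside tolerance. I'll back away horizontally, rise, and move aside for a clear view.

step_arm(motion=[[[10, 0, -1.8, 0, 0, 0, 91], [20, 0, -3.5, 0, 0, 0, 91], [20, 0, -3.5, 0, 0, 0, 91], [15, 0, -2.6, 0, 0, 0, 91], [-3, 0, -25, 0, 0, 0, 91], [-3, 0, -25, 0, 0, 0, 91], [0, 30, -5, 0, 0, 0, 91], [0, 35, 0, 0, 0, 0, 91], [0, 35, 0, 0, 0, 0, 91], [0, 35, 0, 0, 0, 0, 91], [0, 35, 0, 0, 0, 0, 91], [0, 35, 0, 0, 0, 0, 91]]])

```text
clock: 7.62
eef_pos: [0.4765, 0.1189, 0.4102]
orientation: [0.08, 2.964, -0.006]
wrist_force: [1.0, -0.2, 0.0]
grip_width: 0.0913
```

step_arm(motion=[[[0, 35, 0, 0, 0, 0, 91], [0, 35, 0, 0, 0, 0, 91], [0, 35, 0, 0, 0, 0, 91], [0, 0, 0, 0, 0, 0, 91], [0, 0, 0, 0, 0, 0, 91], [0, 0, 0, 0, 0, 0, 91]]])

```text
clock: 8.12
eef_pos: [0.4824, 0.222, 0.4097]
orientation: [0.079, 2.966, -0.007]
wrist_force: [0.3, 0.2, -0.0]
grip_width: 0.0912
```

```bash
python3 m.py; python3 - <<'E'
import pickle,cv2,numpy as np
t=pickle.load(open("top2.pkl","rb"))["img"];s=pickle.load(open("side2.pkl","rb"))["img"]
a=cv2.resize(s[120:270,280:410],None,fx=3,fy=3,interpolation=cv2.INTER_CUBIC);b=cv2.resize(t[100:250,225:355],None,fx=3,fy=3,interpolation=cv2.INTER_CUBIC)
cv2.imwrite("pics/e.png",np.hstack([a,b])[:,:,::-1])
E
```

```text
8.1167 [ 0.3  0.2 -0. ] (array([ -60.7, -309.8,   67. ]), array([0.02, 0.02, 0.07]))
274 [240, 235, 233, 233, 226, 198, 157, 149, 147, 137, 137, 142, 149, 154, 184, 214, 222, 232, 234, 231, 214, 194, 193, 197, 194, 195, 195, 196, 195, 197, 196, 241, 252, 253, 252]
277 [240, 234, 233, 227, 189, 135, 136, 135, 136, 135, 135, 139, 148, 152, 183, 213, 223, 233, 235, 234, 222, 199, 199, 200, 200, 201, 199, 200, 201, 199, 201, 243, 253, 253, 253]
280 [231, 233, 233, 233, 209, 136, 135, 136, 134, 135, 137, 139, 148, 152, 178, 206, 222, 231, 235, 235, 222, 194, 195, 195, 195, 197, 197, 196, 197, 197, 198, 241, 252, 252, 253]
mark 143.59 (np.float64(0.1551), np.float64(0.1493))
mark 143.55 (np.float64(0.1555), np.float64(0.144))
mark 143.65 (np.float64(0.1555), np.float64(0.1387))
lip 144.88 (np.float64(0.1539), np.float64(0.1228))
lip 145.26 (np.float64(0.1535), np.float64(0.1175))
lip 145.21 (np.float64(0.1538), np.float64(0.1122))
```

View pics/e.png

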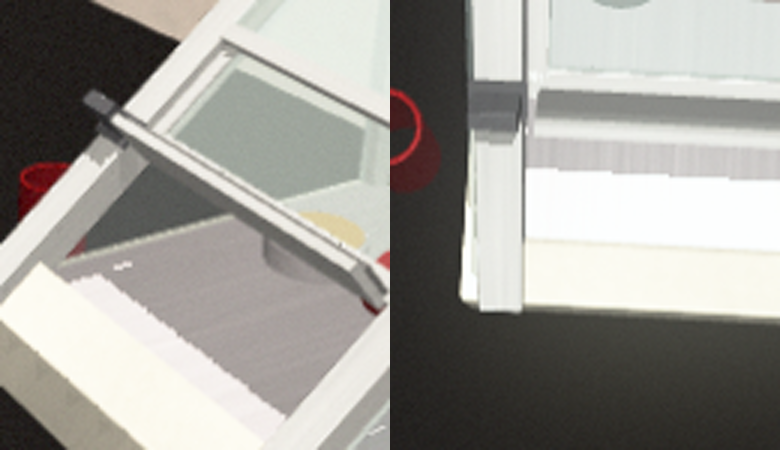

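The side view on the left shows the lip's lower edge, crop (115,128) to (375,305), running on from the marker's lower corner at about (85,103). The top view on the right agrees. The sash hasn't moved since release, the robot is clear of everything, and the tunnel is standing.

```bash
python3 -c "
from workcell import job_done;print(job_done())"
```

```text
the job is handed in; nothing more can be done
None
```

I pushed the window up about 92 mm with the open fingers under the lip's outer lower edge. I then backed the arm clear and handed the job in at about 8 s. `job_done()` reports no verdict, so the result below is from my own checks.

- **Alignment:** in the last top view the lip's underside is about 1.5 mm below the marker's (153.7 mm against 155.3 mm up the slope). The tolerance is 6 mm. In the side view, judged by eye only, the lip also lines up with the marker, to within about 3 mm.
- **Sash at rest:** the lip stayed put within measurement noise in pictures 1.6 s apart, one before and one after I withdrew the arm.
- **Forces:** readings were taken only at the end of each move, and the highest was about 5 N. The wrist force was near zero once the arm was clear.
- **Marker and loose items:** the marker measures where it was at the start. The tunnel is still standing, and the arm stayed well away from the beaker and pen. I did not measure those three again at the end.

No checks failed or disagreed.

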